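Clamp the little house front for drilling

ROBOT

A 7-joint arm with a two-finger parallel gripper is mounted at the origin on the work surface. World frame = base frame: x ahead of the robot, y to its left, z up, the work surface at z = 0. Lengths are in m, angles in rad, forces in N, time in s.
With the tool pointing down it reaches from about 0.4 to 0.875 m from the base axis. Payload 6.5 kg.
Tool frame: the origin (TCP) lies midway between the tips of the shut fingers; the grasp point (between the pads) lies 19 mm behind it; z points along the fingers, y is the line along which they close (so a half turn about z gives the same grasp; the last joint's range is limited). The gripper opens to 85 mm and grips with 20 to 120 N. Pads are 22 mm wide; open, the fingers measure 114 mm over their backs; the gripper's body (76 mm by 85 mm) begins 54 mm behind the grasp point. The pads swing forward as they close: fully open they stand 13 mm farther back than shut.
Start: joints at [-1.229, 0.536, -0.004, 1.538, 0.003, 1.067, -0.071], TCP at [0.258, 0.597, 0.231] pointing down, gripper open.
Joint ranges: [-2.7, 2.7], [-0.37, 2.16], [-1.27, 1.26], [0.24, 2.4], [-1.31, 4.45], [0.19, 1.91], [-2.76, 2.76]. Speed limits (rad/s): [2.39, 2.39, 3.14, 3.14, 3.14, 3.14, 3.14].

INTERFACE

Orientations are given as a 3x3 rotation matrix whose columns are the frame's x, y, z axes.
In Python, from plant import * gives the robot as it stands. The module is installed in compiled form; this text tells all that it offers.
- The arm moves only by the tool step_arm, never from a script. Its argument "rows" is a list that holds one entry, the list of rows, each a list of 5 numbers: the closure in counts, from 0 (fully open) to 255 (shut), then the shift along the tool's x, y, z normalised to -1 to 1, where 1 is 500 mm, then the turn about the tool's z normalised to -1 to 1, where 1 is 30 degrees. A call has 1 to 12 rows; each row shifts and turns the commanded pose from where the row before left it, along the tool's axes as they then stand; what a row does not reach is not made up. A row lasts 1/12 s, in which the tool goes at most 41.7 mm and 7.16 degrees, less where a joint would pass 70% of its speed; a pose out of reach is approached as far as the arm can. A call with a number of a shift or a turn outside -1 to 1 is refused whole. A call with a gripper value outside its range is refused whole. The fingers move at their own pace and stop on an object; "force" is the grip in N (left out, the last holds). Time passes only in rows, so rows that do not move let the fingers close. It gives the time, the measured TCP pose, the force, the opening and the grip force at its end, in the units of the state.
- read_state(): the state, without advancing time (a new reading comes with each control period).
- read_camera(name): name is "scene" or "top" or "wrist"; returns a dict with "frame" (420x560x3 uint8, red, green, blue), "depth" (420x560 float32, m along the optical axis (not along the pixel's ray), 0 where there is no reading), "fov_y" (degrees; the focal length in pixels is half the picture's height over the tangent of half this angle, whatever the lens; pixels are square), "cx", "cy" (the principal point, pixels), "extrinsics" (4x4, takes a point from world to camera coordinates); the wrist camera has in their place "T_tool_cam" (4x4, takes a point from camera to tool coordinates, whose origin is the TCP and whose axes are the flange's). Camera axes: x right, y down, z forward; pixel columns grow to the right and rows downward; lengths in m; the calibration is good to about 2 mm. The wrist camera is an equidistant fisheye: a pixel r from the principal point sees the ray r / f radians off the axis. A picture is of the moment at which its call begins: read the wrist's pose just before it.
- close_job(): hands the job in; it is judged then, once.
The state is a dict: "t": time; "q": joint angles; "qvel": joint speeds; "joint_torque": joint torques, N m; "position": TCP position; "tool_rot": TCP orientation; "contact_force": force on the tool from outside, world axes, zero at the start; "torque": the same for the moment, N m; "opening": opening from 0.0 (shut) to 1.0 (fully open); "finger_force": force on a finger pad.
Only numpy, scipy, OpenCV 4.12 (cv2) and the standard library are available. Lean on these libraries where they do the work, as an engineer would, in place of code of your own. Each camera call takes 0.05 s, during which the arm holds its last target. There are 200 camera calls.

TASK

Lay the wooden house front with the blue door on the bed of the screw clamp, in line with it and middle under the pad, and slide it in until its square foot is flush against the stop at the back. Let go, then turn the crank clockwise until the pad meets the wood and snug it by feel, to a push a third to a half greater than the crank takes running free, so that it is held firmly without crushing the soft wood, and let go. Leave everything else on the bench where it is.

Things in the scene. Friction and masses are not known exactly. Their poses are not given: they have to be found in the camera images.
- front_blue: The work: flat softwood blank like a narrow house front, 180 mm long, 44 wide, 24 thick, 0.07 to 0.14 kg, lying flat, with a BLUE door and six dark windows on its upper face. Origin: centre of the underside. +x runs along it to the square foot (door) end, 90 mm away; the other end is a gable point, 90 mm away; the sides are parallel from x = -68 to +90 mm. z up.
- front_blue_foot (a point): Middle of the lower edge of the square foot end of the blue-door front (its x = 90 mm, underside).
- front_red: An identical house front, but with a RED door; not to be used. Same axes.
- clamp: Blue screw clamp bolted to the bench. Origin: under the screw axis at bench level; +x from its open mouth to its column (the work enters along +x). Bed: a board 70 mm wide, x = -75 to 35 mm, its top 28 to 32 mm above the bench (boards differ); base 90 mm wide, 12 thick, x = -85 to 125. Column 50 mm wide, 150 high. Overhead arm 38 mm wide, from the column to x = -19, 117 to 157 mm above the bench.
- stop (a point): Point on the stop (the column's front face, clamp x = 35 mm) at the middle of the bed's width, 30 mm above the bench. Axes as the clamp's. The work is home when its foot point is here, give or take the bed's height; it then overhangs the bed's mouth by 70 mm.
- nut (a point): Top of the clamp's nut boss, on the screw axis, 157 mm above the bench. Through it runs the steel screw with a round black rubber pad (30 mm across, steel collar 34) below, its face 64 to 77 mm above the bench at the start; pad shoes differ, so feel for the touch. Clockwise (from above) lowers it 20 mm a turn; it stays where left. After touching, clamping rises about 150 N per rad of turning.
- knob_mid (a point): Middle of the red upright crank knob, 18 mm across, 40 tall, spinning freely on its pin 45 mm from the screw axis; its top is 15 mm higher, the crank arm 27 mm lower. It sinks with the screw. Pushing it round takes about 8 N running free; once the pad touches, every 14 N of clamping adds 1 N. Snug is 35 to 100 N of clamping (2.5 to 7 N added push, best 3 to 4); over 130 N crushes the wood.
- model_house: White model house with brown roof, bystander, 108 x 130 x 165 mm. Origin: centre of its base.
- tape_roll: Brown tape core lying flat, bystander, 90 mm across, 36 mm high. Origin: centre of its underside.
- glue: White bottle with orange cap, bystander, 60 mm across, 160 mm high. Origin: centre of its underside.
- pencil_cup: Blue cup, bystander, 76 mm across, 95 mm high. Origin: centre of its underside.
- marker: Black and blue marker, bystander, 135 mm long, 14 mm high. Origin: centre of its underside.
- cutter: Yellow box cutter, bystander, 150 mm long, 18 mm high. Origin: centre of its underside.
- tape_dispenser: Red tape dispenser, bystander, 150 x 60 mm, 80 mm high. Origin: centre of its underside.
Not all that is in view belongs to the job. Leave any turquoise look-alike of the front_blue alone. Of the things that look like the clamp, the larger one is meant.

How it is judged:
On the way, in this order (a step that is already met when the one before it is completed fails the run):
1. the blue-door front lies on the bed, foot flush against the stop, in line and centred, let go, with the pad not yet pressing (x of front_blue_foot in the frame of stop between -0.004 and 0.003 m and y of front_blue_foot in the frame of stop between -0.01 and 0.01 m and z of front_blue_foot in the frame of stop between -0.006 and 0.006 m and angle between the x axis of front_blue and the x axis of clamp, either way round below 0.14 rad and contact force between the fingers and front_blue below 0.5 N and contact force between clamp and front_blue below 20 N), for 0.2 s.
2. the pad is snug on the wood, 35 to 100 N (x of front_blue_foot in the frame of stop between -0.004 and 0.003 m and y of front_blue_foot in the frame of stop between -0.01 and 0.01 m and z of front_blue_foot in the frame of stop between -0.006 and 0.006 m and angle between the x axis of front_blue and the x axis of clamp, either way round below 0.14 rad and contact force between clamp and front_blue between 35 and 100 N), for 0.2 s.
At the end, for the whole second after the job is handed in: The blue-door front lies on the bed with its foot within 4 mm of the stop, within 10 mm of the bed's middle and in line within 0.14 rad (8 degrees); the clamp presses it with 35 to 100 N; the work is at rest and released (all of step 2 and linear speed of front_blue below 0.02 m/s); the robot touches nothing.
It fails at once if the wood is crushed: the clamp presses it with more than 130 N (contact force between clamp and front_blue above 130 N).
It fails at once if a bystander (red-door front, model house, tape roll, glue, cup, marker, cutter, dispenser) is moved more than 30 mm (distance of any of front_red, model_house, tape_roll, glue, pencil_cup, marker, cutter, tape_dispenser from where it was at the start of the episode above 0.03 m).
It also fails if it takes over 72 s, if anything falls off the work surface, if the arm or the gripper's body presses on something with over 40 N, if the wrist force passes 120 N, or if a joint passes its speed limit or range.

## Working session

There is one attempt and no reset: what is moved stays moved. The work goes in short steps, Python scripts to look and compute and a tool call to move; the robot and the scene stay as the last step left them, time stands still between calls to the robot, and variables do not carry over. Pictures are saved under pics/ and viewed, at most 10 in all, crops included, and the job is handed in when it is done.

Besides the shell and the picture viewer there is one more tool, called after ">>>" as a command line: name --argument value ..., lists and objects as JSON in quotes. step_arm: Moves the arm, as the interface text tells. Scaled input: -1 to 1 covers 500 mm each way for a shift and 30 degrees each way for a turn. Its arguments: {"type":"object","properties":{"rows":{"type":"array","items":{"type":"array","items":{"type":"array","items":{"type":"number"}}}},"force":{"type":"number"}},"required":["rows"]}

```bash
mkdir -p pics
python3 - <<'E'
from plant import *
import cv2,numpy as np
s=read_state();print(s)
for n in("top","scene"):
    c=read_camera(n);np.savez(f"{n}0.npz",**c)
    cv2.imwrite(f"pics/{n}0.png",c["frame"][:,:,::-1]);print(n,c["fov_y"],c["cx"],c["cy"],np.round(c["extrinsics"],3).tolist())
E
```

```text
{'t': 0.0, 'q': array([-1.22916253,  0.53715788, -0.00443708,  1.53884521,  0.00258249,
        1.06731226, -0.07124816]), 'qvel': array([ 0.00128048,  0.00023599, -0.00066389,  0.00050653, -0.00066872,
        0.000235  ,  0.0001317 ]), 'joint_torque': array([ 3.99431656e-04, -5.83417654e+01,  1.04910281e+00, -2.59091628e+01,
        1.24004827e-02,  9.78192809e-03,  3.85573173e-06]), 'position': array([0.25757002, 0.59611242, 0.23042935]), 'tool_rot': array([[-9.17987697e-01,  3.96608440e-01, -5.76990294e-04],
       [ 3.96608844e-01,  9.17986280e-01, -1.61713477e-03],
       [-1.11700127e-04, -1.71334928e-03, -9.99998526e-01]]), 'contact_force': array([-0.22239052,  0.04680588,  0.82987781]), 'torque': array([ 0.00143726, -0.02351673, -0.01622844]), 'finger_force': 0.0, 'opening': 1.0009705025885602}
top 44.64372123205223 274.2283802127725 215.1803296235628 [[0.009, -1.0, -0.019, 0.007], [-0.983, -0.005, -0.182, 0.544], [0.182, 0.021, -0.983, 1.486], [0.0, 0.0, 0.0, 1.0]]
scene 47.35741459767287 276.7143522564845 206.33230534125832 [[0.268, 0.963, -0.01, -0.136], [0.763, -0.219, -0.608, -0.305], [-0.588, 0.155, -0.794, 1.728], [0.0, 0.0, 0.0, 1.0]]
```

View pics/top0.png

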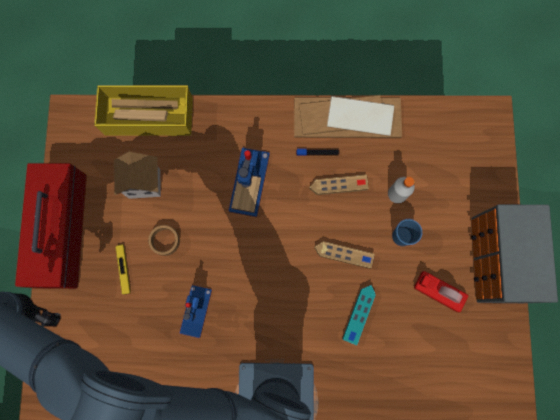

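View pics/scene0.png

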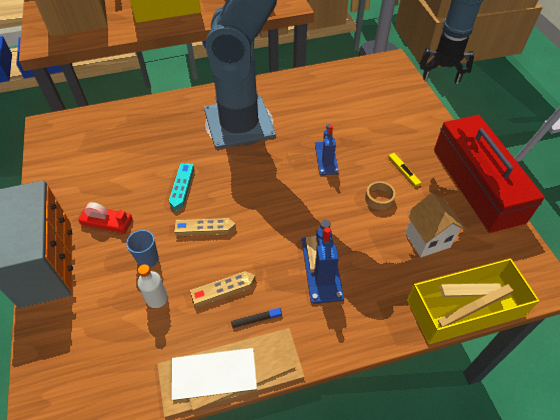

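The top view shows these candidates for the front:
- Blue door, at (346,253). Its door is at (367,260) and the gable points left.
- Red door, at (340,184).
- Turquoise look-alike, at (360,315).

The clamp candidates are the large one at (249,180), with its mouth toward the robot, and the small one at (196,310). I choose the wooden front at (346,253) and the clamp at (249,180).

```bash
cat > h.py <<'E'
import numpy as np,cv2
def cloud(c):
    f=c["frame"].shape[0]/2/np.tan(np.radians(float(c["fov_y"]))/2)
    v,u=np.mgrid[:420,:560];d=c["depth"]
    p=np.stack([(u-c["cx"])/f*d,(v-c["cy"])/f*d,d],-1)
    E=c["extrinsics"];return (p-E[:3,3])@E[:3,:3]
E
python3 - <<'E'
from h import *
T=np.load("top0.npz");S=np.load("scene0.npz")
W=cloud(T);V=cloud(S)
def box(P,xc,yc,r):return (abs(P[...,0]-xc)<r)&(abs(P[...,1]-yc)<r)
print("clampish",W[180,249],"front",W[253,346],"door",W[260,367])
hsvT=cv2.cvtColor(T["frame"],cv2.COLOR_RGB2HSV);hsvS=cv2.cvtColor(S["frame"],cv2.COLOR_RGB2HSV)
for n,P,hs,c in(("top",W,hsvT,T),("scene",V,hsvS,S)):
    f=W[253,346]
    m=box(P,f[0],f[1],.12)&(P[...,2]>.015)&(P[...,2]<.035)
    k,l,st,ce=cv2.connectedComponentsWithStats(m.astype(np.uint8))
    for i in range(1,k):
        if st[i,4]>150:
            q=P[l==i];r=cv2.minAreaRect(q[:,:2].astype(np.float32)*1000);print(n,"front",st[i,4],r,"z",np.median(q[:,2]),"mean",q.mean(0))
    b=(abs(hs[...,0].astype(int)-115)<12)&(hs[...,1]>150)&(hs[...,2]>80)
    q=P[b&box(P,f[0],f[1],.12)];print("door",len(q),np.median(q,0) if len(q) else 0)
    g=W[180,249]
    red=((hs[...,0]<6)|(hs[...,0]>174))&(hs[...,1]>170)&(hs[...,2]>90)&box(P,g[0],g[1],.2)&(P[...,2]>.1)
    q=P[red];print("knob",len(q),q.min(0),q.max(0),np.median(q,0))
    bl=(abs(hs[...,0].astype(int)-112)<14)&(hs[...,1]>110)
    for lo,hi in((.006,.02),(.02,.04),(.108,.14),(.14,.165),(.165,.26)):
        m=box(P,g[0],g[1],.15)&(P[...,2]>lo)&(P[...,2]<hi)
        k,l,st,ce=cv2.connectedComponentsWithStats(m.astype(np.uint8))
        for i in range(1,k):
            if st[i,4]>25:
                q=P[l==i];r=cv2.minAreaRect(q[:,:2].astype(np.float32)*1000);print(n,lo,hi,st[i,4],np.round(r[0],1),np.round(r[1],1),round(r[2],1),"z",np.median(q[:,2]).round(4))
for n,c,(x0,x1,y0,y1) in(("top",T,(215,390,130,290)),("scene",S,(280,380,210,310))):
    a=c["frame"][y0:y1,x0:x1,::-1];a=cv2.resize(a,None,fx=4 if n=="scene" else 3,fy=4 if n=="scene" else 3,interpolation=cv2.INTER_CUBIC);cv2.imwrite(f"pics/{n}c.png",a)
a=cv2.imread("pics/topc.png");b=cv2.imread("pics/scenec.png");h=480
o=np.hstack([cv2.resize(a,(420,400)),cv2.resize(b,(380,400))]);cv2.imwrite("pics/crop.png",o)
E
```

```text
clampish [0.62507936 0.08138728 0.15664759] front [ 0.43470301 -0.20522771  0.02148286] door [ 0.4135585  -0.266881    0.02673922]
top front 823 ((431.9871826171875, -198.6036834716797), (177.85447692871094, 44.6763801574707), 76.82850646972656) z 0.022790036210421326 mean [ 0.43040741 -0.20299217  0.02290233]
door 28 [ 0.41672444 -0.26411746  0.02424562]
knob 40 [0.67248161 0.07478485 0.20045327] [0.68773954 0.08862176 0.24003548] [0.67761728 0.08241747 0.22811077]
top 0.006 0.02 521 [658.9  92.4] [ 96.  213.4] 79.8 z 0.0114
top 0.006 0.02 26 [757.1 -60.8] [23.2 12.6] 0.9 z 0.0118
top 0.02 0.04 652 [624.4  97.9] [ 70.8 124.2] 79.8 z 0.0282
top 0.108 0.14 26 [623.4  93.9] [15.3 39.1] 15.8 z 0.1306
top 0.14 0.165 81 [690.3 102.6] [16.5 57.2] 80.9 z 0.149
top 0.14 0.165 242 [667.4  85. ] [ 38.4 101.6] 72.2 z 0.1504
top 0.165 0.26 183 [657.3  91.4] [25.  64.2] 77.1 z 0.1943
scene front 779 ((431.91912841796875, -203.30413818359375), (177.8631134033203, 50.79199981689453), 77.41600036621094) z 0.023514012947108053 mean [ 0.4331506  -0.20596657  0.02326275]
door 28 [ 0.41404508 -0.26854426  0.02450016]
knob 83 [0.6463628  0.07065589 0.18252507] [0.69000755 0.10103724 0.2349572 ] [0.68531222 0.07730713 0.21991743]
scene 0.006 0.02 864 [658.9  88.3] [ 91.9 210.6] 80.0 z 0.0116
scene 0.006 0.02 28 [754.9 -63. ] [ 9.6 18. ] 88.2 z 0.0133
scene 0.02 0.04 347 [639.8  76. ] [ 48.5 162. ] 89.7 z 0.0281
scene 0.108 0.14 149 [704.7  70.1] [64.8 32.1] 40.6 z 0.1256
scene 0.14 0.165 446 [671.9  88.2] [50.3 95.8] 73.5 z 0.1494
scene 0.165 0.26 193 [657.9  85.9] [23.6 67.7] 75.6 z 0.1962
```

View pics/crop.png

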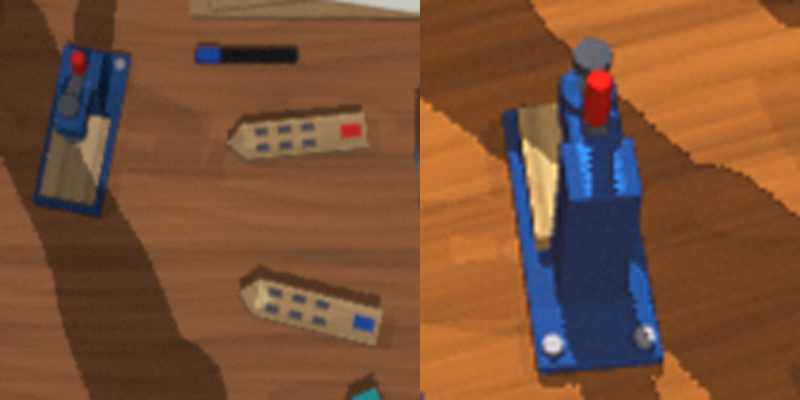

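The crop confirms the choice: blue door at (363,323) and gable at (245,290). The clamp shows its bed at (70,165), its red knob at (78,60), and the column away from the robot. The measured sizes agree with the ones given (178x45 for the front, 96x213 for the base).

- Front: centre about (0.432, -0.201), foot yaw -103°.
- Clamp: origin about (0.639, 0.094), yaw -10°.
- Grasp: at local x = -55, which is (0.444, -0.147).

>>> step_arm --rows '[[[0, -0.0606, -0.0523, 0, 0], [0, -0.0606, -0.0523, 0, 0], [0, -0.0606, -0.0523, 0, 0], [0, -0.0606, -0.0523, 0, 0], [0, -0.0606, -0.0523, 0, 0], [0, -0.0606, -0.0523, 0, 0], [0, -0.0606, -0.0523, 0, 0], [0, -0.0606, -0.0523, 0, 0], [0, -0.0606, -0.0523, 0, 0], [0, -0.0606, -0.0523, 0, 0], [0, -0.0606, -0.0523, 0, 0]]]'

```text
t: 1.02
position: [0.4499, 0.1985, 0.2312]
tool_rot: [[-0.918, 0.396, -0.0], [0.396, 0.918, -0.0], [0.0, -0.0, -1.0]]
contact_force: [0.9, -0.0, 0.7]
opening: 1.0
finger_force: 0.0
```

>>> step_arm --rows '[[[0, -0.0294, -0.0713, 0, 0], [0, -0.0294, -0.0713, 0, 0], [0, -0.0294, -0.0713, 0, 0], [0, -0.0294, -0.0713, 0, 0], [0, -0.0294, -0.0713, 0, 0], [0, -0.0294, -0.0713, 0, 0], [0, -0.0294, -0.0713, 0, 0], [0, -0.0294, -0.0713, 0, 0], [0, -0.0294, -0.0713, 0, 0], [0, 0, 0, 0, 0.2], [0, 0, 0, 0, 0.22], [0, 0, 0, 0, 0.22]]]'

```text
t: 2.02
position: [0.4434, -0.1475, 0.2311]
tool_rot: [[-0.731, 0.682, -0.001], [0.682, 0.731, 0.0], [0.0, -0.0, -1.0]]
contact_force: [0.0, 0.2, 0.6]
opening: 0.998
finger_force: 0.0
```

>>> step_arm --rows '[[[0, 0, 0, 0, 0.22], [0, 0, 0, 0, 0.22], [0, 0, 0, 0, 0.22], [0, 0, 0, 0, 0.22], [0, 0, 0, 0, 0.22], [0, 0, 0, 0, 0.22], [0, 0, 0, 0, 0.22], [0, 0, 0, 0, 0.22], [0, 0, 0, 0, 0.22], [0, 0, 0, 0, 0.033], [0, 0, 0, 0, 0], [0, 0, 0, 0, 0]]]'

```text
t: 3.02
position: [0.4438, -0.1464, 0.2312]
tool_rot: [[0.221, 0.975, -0.0], [0.975, -0.221, 0.0], [-0.0, -0.0, -1.0]]
contact_force: [0.3, 0.1, 0.6]
opening: 1.001
finger_force: 0.0
```

```bash
cat >> h.py <<'E'
def wcloud(c,s):
    f=210/np.tan(np.radians(float(c["fov_y"]))/2)
    v,u=np.mgrid[:420,:560];dx=u-c["cx"];dy=v-c["cy"];r=np.hypot(dx,dy)+1e-9;t=r/f
    k=np.tan(np.minimum(t,1.4))/r*c["depth"];p=np.stack([dx*k,dy*k,c["depth"]],-1)
    T=c["T_tool_cam"];p=p@T[:3,:3].T+T[:3,3];p[c["depth"]<=0]=np.nan
    return p@s["tool_rot"].T+s["position"]
E
python3 - <<'E'
from plant import *
from h import *
s=read_state();c=read_camera("wrist");cv2.imwrite("pics/w1.png",c["frame"][:,:,::-1])
P=wcloud(c,s);m=(np.hypot(P[...,0]-.432,P[...,1]+.2)<.13)&(P[...,2]>.014)&(P[...,2]<.035)
k,l,st,ce=cv2.connectedComponentsWithStats(m.astype(np.uint8))
for i in range(1,k):
    if st[i,4]>300:
        q=P[l==i];print(st[i],cv2.minAreaRect(q[:,:2].astype(np.float32)*1000),np.median(q[:,2]))
E
```

```text
[ 261  146   40  145 5113] ((432.2843322753906, -200.16583251953125), (179.98458862304688, 44.420326232910156), 76.86248779296875) 0.02316014142232456
[195 273  31  26 356] ((325.64208984375, -262.5792236328125), (13.919234275817871, 44.17513656616211), 24.189834594726562) 0.02259740366847124
```

View pics/w1.png

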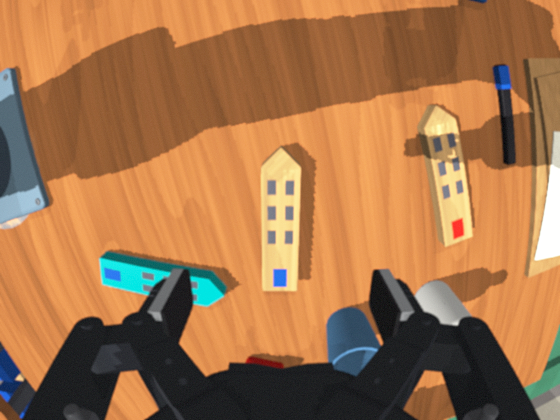

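The wrist view shows the blue-door front straight along the tool, gable at (281,148) and door at (279,278). The centre is (432, -200), and the TCP is over local x = -55. Next I descend and grip.

>>> step_arm --rows '[[[0, 0, 0.002, 0.08, 0], [0, 0, 0, 0.08, 0], [0, 0, 0, 0.08, 0], [0, 0, 0, 0.08, 0], [0, 0, 0, 0.08, 0], [0, 0, 0, 0.04, 0], [0, 0, 0, 0.018, 0], [0, 0, 0, 0, 0], [255, 0, 0, 0, 0], [255, 0, 0, 0, 0], [255, 0, 0, 0, 0], [255, 0, 0, 0, 0]]]' --force 50

```text
t: 4.07
position: [0.4461, -0.1469, 0.0039]
tool_rot: [[0.224, 0.975, 0.003], [0.975, -0.224, -0.0], [0.0, 0.003, -1.0]]
contact_force: [-1.4, 0.6, 9.6]
opening: 0.502
finger_force: 48.9
```

>>> step_arm --rows '[[[255, 0, 0, 0, 0], [255, 0, 0, 0, 0], [255, 0, 0, 0, 0], [255, 0, 0, 0, 0], [255, 0, 0, 0, 0], [255, 0, 0, 0, 0]]]'

```text
t: 4.57
position: [0.4461, -0.1469, 0.0039]
tool_rot: [[0.224, 0.975, 0.003], [0.975, -0.224, -0.0], [0.001, 0.003, -1.0]]
contact_force: [-1.0, 0.3, 10.6]
opening: 0.507
finger_force: 50.0
```

>>> step_arm --rows '[[[255, 0, 0, -0.02, 0], [255, 0, 0, -0.07, 0], [255, 0, 0, -0.07, 0], [255, 0, 0, -0.07, 0], [255, 0, 0, -0.07, 0], [255, 0, 0, 0, -0.2], [255, 0, 0, 0, -0.2], [255, 0, 0, 0, -0.2], [255, 0, 0, 0, -0.2], [255, 0, 0, 0, -0.2], [255, 0, 0, 0, -0.2], [255, 0, 0, 0, -0.2]]]'

```text
t: 5.57
position: [0.4447, -0.1467, 0.1533]
tool_rot: [[-0.49, 0.872, 0.001], [0.872, 0.49, -0.0], [-0.0, 0.001, -1.0]]
contact_force: [0.1, 0.1, -1.5]
opening: 0.507
finger_force: 51.7
```

>>> step_arm --rows '[[[255, 0, 0, 0, -0.2], [255, 0, 0, 0, -0.2], [255, 0, 0, 0, -0.2], [255, 0, 0, 0, -0.2], [255, 0, 0, 0, -0.2], [255, 0, 0, 0, -0.2], [255, 0, 0, 0, -0.2], [255, 0, 0, 0, -0.2], [255, 0, 0, 0, -0.117], [255, 0, 0, 0, 0]]]'

```text
t: 6.4
position: [0.4446, -0.147, 0.1532]
tool_rot: [[-0.987, 0.162, 0.001], [0.162, 0.987, -0.0], [-0.001, -0.0, -1.0]]
contact_force: [0.0, -1.0, -1.2]
opening: 0.507
finger_force: 51.6
```

>>> step_arm --rows '[[[255, 0.0134, 0.0776, 0, 0.003], [255, 0.0134, 0.0776, 0, 0.003], [255, 0.0134, 0.0776, 0, 0.003], [255, 0.0134, 0.0776, 0, 0.003], [255, 0.0134, 0.0776, 0, 0.003], [255, 0.0134, 0.0776, 0, 0.003], [255, 0.0134, 0.0776, 0, 0.003], [255, 0, 0, 0, 0], [255, 0, 0, 0, 0]]]'

```text
t: 7.15
position: [0.4442, 0.1313, 0.1529]
tool_rot: [[-0.985, 0.171, 0.001], [0.171, 0.985, 0.001], [-0.001, 0.001, -1.0]]
contact_force: [0.3, -0.6, -1.5]
opening: 0.505
finger_force: 51.6
```

Run:
```python
from plant import *
from h import *
s=read_state();print(s["position"],np.degrees(np.arctan2(*s["tool_rot"][[1,0],0])))
c=read_camera("wrist");cv2.imwrite("pics/w2.png",c["frame"][:,:,::-1])
P=wcloud(c,s);np.savez("w2.npz",P=P,rgb=c["frame"])
g=np.array([.6392,.0938]);a=np.radians(-10)
X=(P[...,:2]-g)@np.array([np.cos(a),np.sin(a)]);Y=(P[...,:2]-g)@np.array([-np.sin(a),np.cos(a)])
def comp(n,m):
    k,l,st,_=cv2.connectedComponentsWithStats(m.astype(np.uint8))
    for i in range(1,k):
        if st[i,4]>150:
            q=P[l==i];r=cv2.minAreaRect(q[:,:2].astype(np.float32)*1000)
            print(n,st[i],np.round(r[0],1),np.round(r[1],1),round(r[2],1),np.median(q[:,2]).round(4),"X",np.round(np.percentile(X[l==i],[1,99]),4),"Y",np.round(np.percentile(Y[l==i],[1,99]),4))
n=(abs(X)<.16)&(abs(Y)<.1)
comp("base",n&(P[...,2]>.006)&(P[...,2]<.018))
comp("bed",n&(P[...,2]>.022)&(P[...,2]<.038))
comp("wood",(P[...,2]>.135)&(P[...,2]<.2)&(X<-.03))
```

```text
[0.44420522 0.13131459 0.15285075] 170.12781777070063
wood [  185   206   191   162 16339] [450.7 125.8] [69.4 81.2] 64.3 0.172 X [-0.2302 -0.154 ] Y [-0.0301  0.036 ]
```

View pics/w2.png

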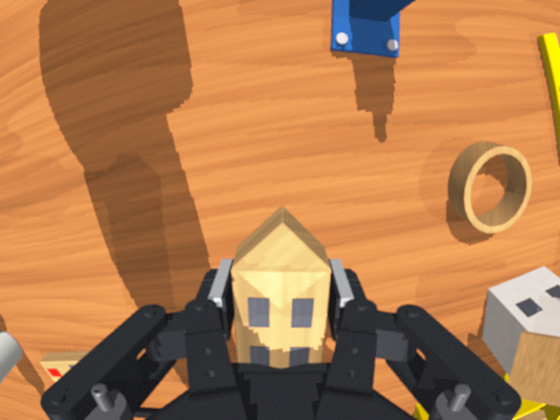

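The wood is held square between the fingers with its gable at (282,208). The wrist camera faces away from the clamp, so I lower to just above the bed and compare the wood and clamp in the fixed cameras.

>>> step_arm --rows '[[[255, 0, -0.006, 0.07, 0], [255, 0, 0, 0.07, 0], [255, 0, 0, 0.07, 0], [255, -0.047, 0, 0, 0], [255, 0, 0, 0, 0], [255, 0, 0, 0, 0]]]'

```text
t: 7.7
position: [0.4683, 0.1195, 0.0474]
tool_rot: [[-0.984, 0.18, 0.001], [0.18, 0.984, -0.001], [-0.001, -0.001, -1.0]]
contact_force: [-1.0, 0.7, -1.1]
opening: 0.505
finger_force: 51.7
```

Run:
```python
from plant import *
from h import *
s=read_state();print(s["position"],np.degrees(np.arctan2(*s["tool_rot"][[1,0],0])))
g=np.array([.6392,.0938]);a=np.radians(-10)
ims=[]
for n in("top","scene"):
    c=read_camera(n);P=cloud(c);ims.append(c["frame"][:,:,::-1])
    X=(P[...,:2]-g)@np.array([np.cos(a),np.sin(a)]);Y=(P[...,:2]-g)@np.array([-np.sin(a),np.cos(a)]);Z=P[...,2]
    for nm,m in(("woodtop",(Z>.055)&(Z<.085)&(X<-.022)&(X>-.14)&(abs(Y)<.03)),("bed",(Z>.023)&(Z<.037)&(X>-.1)&(X<.03)&(abs(Y)<.05)),("base",(Z>.006)&(Z<.018)&(abs(X)<.14)&(abs(Y)<.06))):
        if m.sum()<20: print(n,nm,m.sum());continue
        q=P[m];print(n,nm,m.sum(),"X",np.percentile(X[m],[1,99]).round(4),"Y",np.percentile(Y[m],[1,50,99]).round(4),"z",np.median(q[:,2]).round(4),"yaw",np.degrees(np.polyfit(X[m],Y[m],1)[0]).round(1))
a=cv2.resize(ims[0][120:270,190:300],(400,545));b=cv2.resize(ims[1][170:310,260:360],(390,545));cv2.imwrite("pics/c2.png",np.hstack([a,b]))
```

```text
[0.46827669 0.11946851 0.04741972] 169.65618431486175
top woodtop 320 X [-0.123  -0.0283] Y [-0.0275 -0.0124  0.0151] z 0.0663 yaw 11.2
top bed 279 X [-0.0733  0.029 ] Y [-0.0337 -0.0149  0.0356] z 0.0285 yaw -4.4
top base 416 X [-0.0943  0.1244] Y [-0.0535 -0.0331  0.0479] z 0.0115 yaw 0.9
scene woodtop 375 X [-0.1395 -0.0286] Y [-0.0298 -0.0149  0.014 ] z 0.0672 yaw -9.5
scene bed 180 X [-0.0748  0.0267] Y [-0.037  -0.0295 -0.0141] z 0.0282 yaw 0.8
scene base 854 X [-0.0758  0.1235] Y [-0.047  -0.0159  0.0419] z 0.0117 yaw 13.8
```

View pics/c2.png

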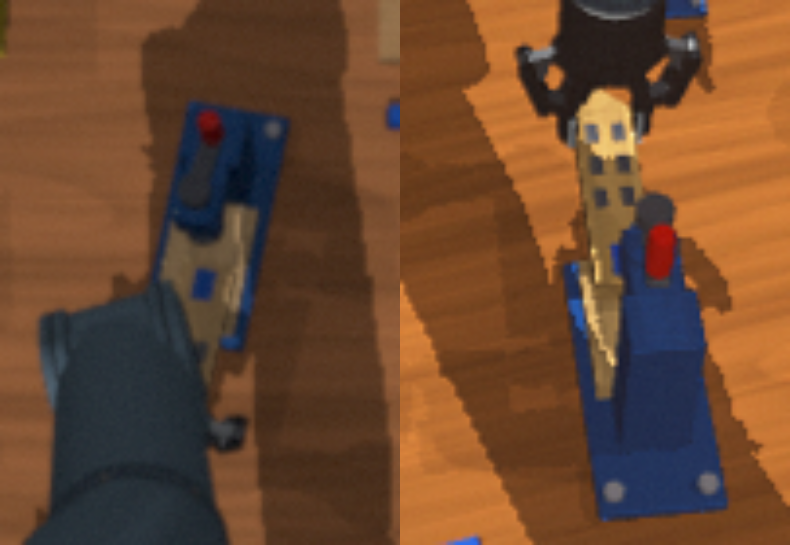

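The wood is in line with the clamp in both views, with the door end at the bed mouth, but it sits about 5 mm to the -y side. I shift it, lower it and feel for the bed.

>>> step_arm --rows '[[[255, 0, 0.011, 0.01, 0], [255, 0, 0, 0.01, 0], [255, 0, 0, 0.004, 0], [255, 0, 0, 0, 0]]]'

```text
t: 8.13
position: [0.4673, 0.1273, 0.0348]
tool_rot: [[-0.985, 0.174, -0.001], [0.174, 0.985, -0.0], [0.001, -0.001, -1.0]]
contact_force: [-0.1, -0.5, -1.0]
opening: 0.506
finger_force: 51.7
```

>>> step_arm --rows '[[[255, 0, 0, 0.003, 0], [255, 0, 0, 0, 0]]]'

```text
t: 8.3
position: [0.4679, 0.1271, 0.0336]
tool_rot: [[-0.985, 0.175, -0.0], [0.175, 0.985, -0.0], [0.0, -0.0, -1.0]]
contact_force: [-0.0, 0.4, -2.5]
opening: 0.503
finger_force: 51.7
```

>>> step_arm --rows '[[[255, 0, 0, 0.002, 0], [255, 0, 0, 0, 0]]]'

```text
t: 8.47
position: [0.4681, 0.1272, 0.0328]
tool_rot: [[-0.985, 0.175, 0.0], [0.175, 0.985, 0.0], [-0.0, 0.0, -1.0]]
contact_force: [0.5, 0.3, -0.6]
opening: 0.502
finger_force: 51.8
```

>>> step_arm --rows '[[[255, -0.028, -0.004, 0, 0], [255, -0.028, 0, 0, 0], [255, -0.028, 0, 0, 0], [255, -0.026, 0, 0, 0], [255, 0, 0, 0, 0], [255, 0, 0, 0.002, 0], [255, 0, 0, 0, 0]]]'

```text
t: 9.05
position: [0.5227, 0.1154, 0.0323]
tool_rot: [[-0.985, 0.175, 0.002], [0.175, 0.985, 0.0], [-0.002, 0.001, -1.0]]
contact_force: [1.7, -1.3, 3.6]
opening: 0.502
finger_force: 52.3
```

>>> step_arm --rows '[[[255, -0.004, 0, 0, 0], [255, -0.004, 0, 0, 0], [255, 0, 0, 0, 0]]]'

```text
t: 9.3
position: [0.5234, 0.1153, 0.0321]
tool_rot: [[-0.985, 0.174, -0.004], [0.174, 0.985, -0.0], [0.004, -0.001, -1.0]]
contact_force: [-5.9, -1.6, 11.5]
opening: 0.502
finger_force: 52.7
```

>>> step_arm --rows '[[[255, -0.004, 0, 0, 0], [255, 0, 0, 0, 0]]]'

```text
t: 9.47
position: [0.5247, 0.1151, 0.0321]
tool_rot: [[-0.985, 0.174, -0.005], [0.174, 0.985, -0.0], [0.005, -0.001, -1.0]]
contact_force: [-6.7, -0.9, 11.9]
opening: 0.502
finger_force: 52.7
```

>>> step_arm --rows '[[[255, 0, 0, -0.003, 0], [255, 0, 0, 0, 0]]]'

```text
t: 9.63
position: [0.5262, 0.115, 0.0333]
tool_rot: [[-0.985, 0.174, -0.002], [0.174, 0.985, 0.0], [0.002, -0.0, -1.0]]
contact_force: [-0.4, -0.0, -1.1]
opening: 0.507
finger_force: 50.9
```

>>> step_arm --rows '[[[255, -0.006, 0, 0, 0], [255, 0, 0, 0, 0]]]'

```text
t: 9.8
position: [0.5292, 0.1142, 0.0327]
tool_rot: [[-0.985, 0.174, -0.003], [0.174, 0.985, -0.0], [0.003, -0.001, -1.0]]
contact_force: [-3.3, 0.6, 0.4]
opening: 0.504
finger_force: 50.9
```

>>> step_arm --rows '[[[255, -0.004, 0, 0, 0], [255, 0, 0, 0, 0]]]'

```text
t: 9.97
position: [0.5292, 0.1142, 0.0326]
tool_rot: [[-0.985, 0.174, -0.007], [0.174, 0.985, -0.0], [0.007, -0.002, -1.0]]
contact_force: [-9.1, 1.9, 6.7]
opening: 0.501
finger_force: 51.8
```

>>> step_arm --rows '[[[255, -0.004, 0, 0, 0], [255, 0, 0, 0, 0]]]'

```text
t: 10.13
position: [0.5292, 0.1141, 0.0326]
tool_rot: [[-0.985, 0.174, -0.011], [0.174, 0.985, -0.0], [0.011, -0.002, -1.0]]
contact_force: [-14.9, 1.5, 12.9]
opening: 0.503
finger_force: 52.6
```

Run:
```python
from plant import *
from h import *
g=np.array([.6392,.0938]);a=np.radians(-10)
for n in("top","scene"):
    c=read_camera(n);P=cloud(c);cv2.imwrite(f"pics/{n}3.png",c["frame"][:,:,::-1])
    X=(P[...,:2]-g)@np.array([np.cos(a),np.sin(a)]);Y=(P[...,:2]-g)@np.array([-np.sin(a),np.cos(a)]);Z=P[...,2]
    f=c["frame"].astype(int)
    wood=(f[...,0]>f[...,2]+15)
    for nm,lo,hi in(("woodtop",.044,.062),("bed",.023,.037)):
      for x0,x1 in((-.07,-.045),(-.045,-.02),(-.02,.02)):
        m=(Z>lo)&(Z<hi)&(X>x0)&(X<x1)&(abs(Y)<.05)
        if m.sum()>5: print(n,nm,x0,m.sum(),"Y",np.percentile(Y[m],[2,50,98]).round(4),"z",np.median(Z[m]).round(4))
```

```text
top woodtop -0.045 33 Y [-0.0203 -0.0147 -0.0064] z 0.0528
top woodtop -0.02 59 Y [-0.0203 -0.0145 -0.002 ] z 0.051
top bed -0.07 34 Y [-0.0327 -0.0255 -0.0196] z 0.0286
top bed -0.045 39 Y [-0.0339 -0.027  -0.0197] z 0.0284
top bed -0.02 54 Y [-0.033  -0.0263 -0.0205] z 0.0279
scene woodtop -0.07 38 Y [-0.0232 -0.0166 -0.0104] z 0.0533
scene woodtop -0.045 34 Y [-0.0235 -0.0179 -0.011 ] z 0.0524
scene woodtop -0.02 26 Y [-0.024  -0.0211 -0.0174] z 0.0525
scene bed -0.07 37 Y [-0.0364 -0.0289 -0.0231] z 0.0289
scene bed -0.045 37 Y [-0.0366 -0.0299 -0.0236] z 0.0285
scene bed -0.02 61 Y [-0.037  -0.0306 -0.0233] z 0.0282
```

The stop is felt: the tool no longer advances and the push reaches 15 N. The visible bed margin is 13 mm and parallel, so the wood is centred. I ease off and let go.

>>> step_arm --rows '[[[255, 0.005, 0, 0.001, 0], [255, 0, 0, 0, 0], [0, 0, 0, 0, 0], [0, 0, 0, 0, 0], [0, 0, 0, 0, 0], [0, 0, 0, 0, 0], [0, 0, 0, 0, 0], [0, 0, 0, 0, 0]]]'

```text
t: 10.9
position: [0.5325, 0.1137, 0.0328]
tool_rot: [[-0.985, 0.175, 0.0], [0.175, 0.985, -0.0], [-0.0, 0.0, -1.0]]
contact_force: [0.4, 0.1, 0.8]
opening: 1.0
finger_force: 0.0
```

Run:
```python
from plant import *
from h import *
s=read_state();print(s["position"],s["opening"],s["contact_force"])
T=read_camera("top");S=read_camera("scene");cv2.imwrite("pics/c4.png",np.hstack([cv2.resize(T["frame"][120:270,190:300,::-1],(400,545)),cv2.resize(S["frame"][170:310,260:360,::-1],(390,545))]))
for n,c in(("top",T),("scene",S)):
    P=cloud(c);hs=cv2.cvtColor(c["frame"],cv2.COLOR_RGB2HSV)
    m=((hs[...,0]<6)|(hs[...,0]>174))&(hs[...,1]>150)&(hs[...,2]>80)&(np.hypot(P[...,0]-.66,P[...,1]-.09)<.08)&(P[...,2]>.16)
    q=P[m];print(n,m.sum(),q.min(0).round(4),q.max(0).round(4));top=q[q[:,2]>q[:,2].max()-.008];print("top",len(top),(top.min(0)+top.max(0)).round(4)/2,top.mean(0).round(4))
    m=(np.hypot(P[...,0]-.64,P[...,1]-.094)<.07)&(P[...,2]>.165)&~m
    q=P[m];print("crank",m.sum(),np.histogram(q[:,2],bins=np.arange(.16,.26,.01)),cv2.minAreaRect(q[:,:2].astype(np.float32)*1000))
```

```text
[0.53249119 0.11370758 0.03281811] 1.0001496895580775 [0.36636706 0.06722324 0.79917662]
top 21 [0.6737 0.0773 0.2243] [0.6869 0.0883 0.2381]
top 14 [0.6803  0.08275 0.23415] [0.6815 0.0828 0.2328]
crank 187 (array([ 0,  0, 41, 75, 12,  6, 11,  3,  0]), array([0.16, 0.17, 0.18, 0.19, 0.2 , 0.21, 0.22, 0.23, 0.24, 0.25])) ((630.3404541015625, 94.21009826660156), (37.3265380859375, 119.15998077392578), 87.8805160522461)
scene 89 [0.6448 0.0707 0.1802] [0.6905 0.1018 0.2359]
top 28 [0.682   0.07875 0.23195] [0.682  0.0788 0.2305]
crank 405 (array([ 0,  0, 31, 76,  1,  0,  5,  6,  4]), array([0.16, 0.17, 0.18, 0.19, 0.2 , 0.21, 0.22, 0.23, 0.24, 0.25])) ((628.3510131835938, 83.25096893310547), (42.63021469116211, 122.26691436767578), 76.43125915527344)
```

View pics/c4.png

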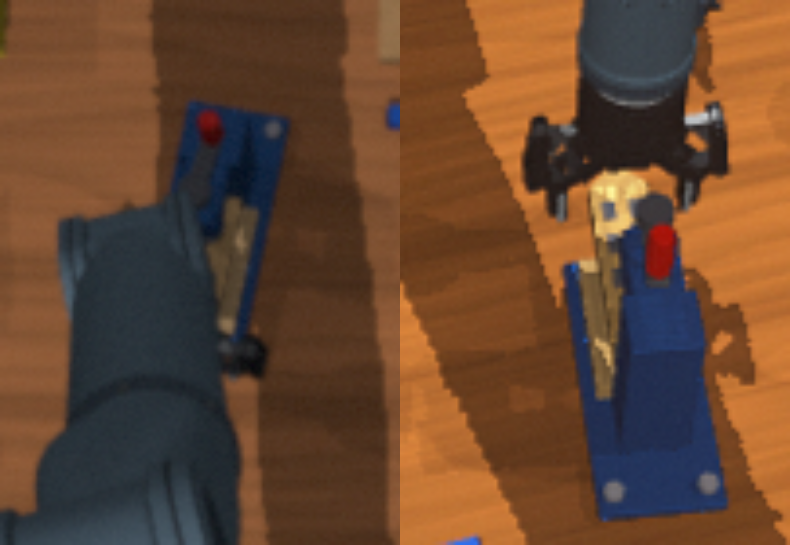

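The fingers are open and the wood lies on the bed. The knob reads about (0.682, 0.081) with its top at z ≈ 0.238, which is 44 mm from the screw axis, as it should be. I rise and move above it.

>>> step_arm --rows '[[[0, 0, 0, -0.04, 0], [0, 0, 0, -0.08, 0], [0, 0, 0, -0.08, 0], [0, 0, 0, -0.08, 0], [0, 0, 0, -0.08, 0], [0, 0, 0, -0.08, 0], [0, 0, 0, -0.08, 0], [0, -0.076, -0.003, 0, 0], [0, -0.076, -0.003, 0, 0], [0, -0.076, -0.003, 0, 0], [0, -0.078, -0.003, 0, 0], [0, 0, 0, 0, 0]]]'

```text
t: 12.0
position: [0.6866, 0.0778, 0.2905]
tool_rot: [[-0.984, 0.178, 0.001], [0.178, 0.984, -0.003], [-0.002, -0.003, -1.0]]
contact_force: [-1.7, -1.3, 0.5]
opening: 1.003
finger_force: 0.0
```

Run:
```python
from plant import *
from h import *
s=read_state();print(s["position"])
c=read_camera("wrist");cv2.imwrite("pics/w5.png",c["frame"][:,:,::-1]);P=wcloud(c,s);hs=cv2.cvtColor(c["frame"],cv2.COLOR_RGB2HSV)
red=((hs[...,0]<6)|(hs[...,0]>174))&(hs[...,1]>150)&(hs[...,2]>80)&(np.hypot(P[...,0]-.66,P[...,1]-.09)<.09)&(P[...,2]>.15)
q=P[red];print(len(q),q.min(0),q.max(0))
t=q[q[:,2]>q[:,2].max()-.006];print("top",len(t),cv2.minEnclosingCircle(t[:,:2].astype(np.float32)),np.median(t[:,2]))
g=np.array([.6392,.0938]);a=np.radians(-10)
X=(P[...,:2]-g)@np.array([np.cos(a),np.sin(a)]);Y=(P[...,:2]-g)@np.array([-np.sin(a),np.cos(a)]);Z=P[...,2]
m=(Z>.045)&(Z<.06)&(X<-.02)&(X>-.2)&(abs(Y)<.05)
print("wood",m.sum(),cv2.minAreaRect(np.stack([X[m],Y[m]],-1).astype(np.float32)*1000),np.median(Z[m]),X[m].min(),X[m].max())
m=(Z>.022)&(Z<.036)&(X<0)&(X>-.09)&(abs(Y)<.05)
if m.sum()>20:print("bed",m.sum(),np.percentile(X[m],2),np.percentile(Y[m],[2,98]),np.median(Z[m]))
```

```text
[0.68660482 0.07775403 0.29052463]
738 [0.67273686 0.07241596 0.18820894] [0.68895332 0.08868293 0.23314804]
top 443 ((0.6814265251159668, 0.0802415981888771), 0.008582144044339657) 0.230000186278129
wood 3664 ((-82.37571716308594, 0.6944618225097656), (44.5162239074707, 125.4981689453125), 88.96974182128906) 0.05196089748368719 -0.14510801432342138 -0.02000563684355599
bed 1105 -0.07436007179327442 [-0.03481757  0.03406326] 0.02776172499154561
```

View pics/w5.png

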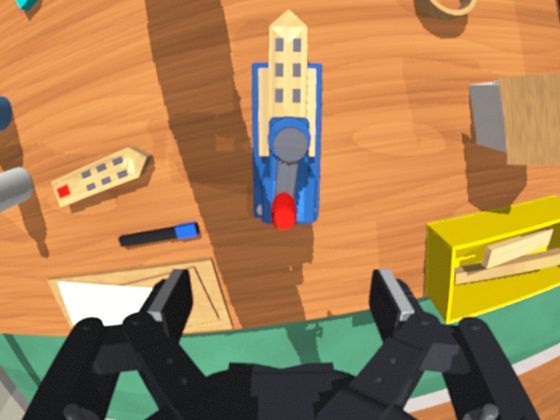

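The wrist view shows the knob at (284,211), the screw hub at (290,145) and the wood centred on the bed. Its gable tip is at clamp x = -145 mm and it is 0.7 mm off the middle, so it is home. I descend and take the knob.

>>> step_arm --rows '[[[0, 0, 0, 0.07, 0], [0, 0, 0, 0.07, 0], [0, 0, 0, 0.036, 0], [0, 0, 0, 0, 0], [0, 0, 0, 0, 0]]]'

```text
t: 12.47
position: [0.6808, 0.0814, 0.2046]
tool_rot: [[-0.985, 0.174, -0.002], [0.174, 0.985, -0.0], [0.002, -0.0, -1.0]]
contact_force: [-0.0, -0.1, 0.8]
opening: 1.0
finger_force: 0.0
```

>>> step_arm --rows '[[[255, 0, 0, 0, 0], [255, 0, 0, 0, 0], [255, 0, 0, 0, 0], [255, 0, 0, 0, 0], [255, 0, 0, 0, 0], [255, 0, 0, 0, 0], [255, 0, 0, 0, 0], [255, 0, 0, 0, 0]]]' --force 30

```text
t: 13.13
position: [0.682, 0.0807, 0.2054]
tool_rot: [[-0.985, 0.175, 0.001], [0.175, 0.985, -0.0], [-0.001, -0.0, -1.0]]
contact_force: [-1.3, -1.9, 5.2]
opening: 0.195
finger_force: 30.9
```

```bash
cat > arc.py <<'E'
import sys,numpy as np
p0,step,n=map(float,sys.argv[1:4]);p=np.radians(p0-step*np.arange(int(n)+1));R=.045
print([[255,round(-R*(np.cos(b)-np.cos(a))/.5,4),round(R*(np.sin(b)-np.sin(a))/.5,4),round(step/360*.02/.5,4),0] for a,b in zip(p,p[1:])])
E
python3 arc.py -7 15 12; python3 arc.py -187 5 24
```

```text
[[255, np.float64(0.0059), np.float64(-0.0227), 0.0017, 0], [255, np.float64(0.0116), np.float64(-0.0204), 0.0017, 0], [255, np.float64(0.0165), np.float64(-0.0168), 0.0017, 0], [255, np.float64(0.0202), np.float64(-0.0119), 0.0017, 0], [255, np.float64(0.0226), np.float64(-0.0063), 0.0017, 0], [255, np.float64(0.0235), np.float64(-0.0002), 0.0017, 0], [255, np.float64(0.0227), np.float64(0.0059), 0.0017, 0], [255, np.float64(0.0204), np.float64(0.0116), 0.0017, 0], [255, np.float64(0.0168), np.float64(0.0165), 0.0017, 0], [255, np.float64(0.0119), np.float64(0.0202), 0.0017, 0], [255, np.float64(0.0063), np.float64(0.0226), 0.0017, 0], [255, np.float64(0.0002), np.float64(0.0235), 0.0017, 0]]
[[255, np.float64(-0.0013), np.float64(0.0077), 0.0006, 0], [255, np.float64(-0.002), np.float64(0.0076), 0.0006, 0], [255, np.float64(-0.0026), np.float64(0.0074), 0.0006, 0], [255, np.float64(-0.0033), np.float64(0.0071), 0.0006, 0], [255, np.float64(-0.0039), np.float64(0.0068), 0.0006, 0], [255, np.float64(-0.0044), np.float64(0.0065), 0.0006, 0], [255, np.float64(-0.005), np.float64(0.0061
[... 321 characters left out ...]
t64(-0.0074), np.float64(0.0027), 0.0006, 0], [255, np.float64(-0.0076), np.float64(0.0021), 0.0006, 0], [255, np.float64(-0.0077), np.float64(0.0014), 0.0006, 0], [255, np.float64(-0.0078), np.float64(0.0008), 0.0006, 0], [255, np.float64(-0.0079), np.float64(0.0001), 0.0006, 0], [255, np.float64(-0.0078), np.float64(-0.0006), 0.0006, 0], [255, np.float64(-0.0077), np.float64(-0.0013), 0.0006, 0], [255, np.float64(-0.0076), np.float64(-0.002), 0.0006, 0], [255, np.float64(-0.0074), np.float64(-0.0026), 0.0006, 0], [255, np.float64(-0.0071), np.float64(-0.0033), 0.0006, 0], [255, np.float64(-0.0068), np.float64(-0.0039), 0.0006, 0], [255, np.float64(-0.0065), np.float64(-0.0044), 0.0006, 0]]
```

>>> step_arm --rows '[[[255, 0.0059, -0.0227, 0.0017, 0], [255, 0.0116, -0.0204, 0.0017, 0], [255, 0.0165, -0.0168, 0.0017, 0], [255, 0.0202, -0.0119, 0.0017, 0]]]'

```text
t: 13.47
position: [0.6524, 0.0506, 0.2026]
tool_rot: [[-0.985, 0.175, 0.009], [0.175, 0.985, 0.001], [-0.009, 0.003, -1.0]]
contact_force: [9.3, 0.9, -1.3]
opening: 0.194
finger_force: 30.4
```

>>> step_arm --rows '[[[255, 0.0226, -0.0063, 0.0017, 0], [255, 0.0235, -0.0002, 0.0017, 0]]]'

```text
t: 13.63
position: [0.6286, 0.0495, 0.2009]
tool_rot: [[-0.984, 0.177, 0.008], [0.177, 0.984, -0.001], [-0.008, 0.0, -1.0]]
contact_force: [8.1, -1.9, -0.8]
opening: 0.199
finger_force: 30.4
```

>>> step_arm --rows '[[[255, 0.0227, 0.0059, 0.0017, 0], [255, 0.0204, 0.0116, 0.0017, 0], [255, 0.0168, 0.0165, 0.0017, 0]]]'

```text
t: 13.88
position: [0.6006, 0.0694, 0.1982]
tool_rot: [[-0.984, 0.178, 0.004], [0.178, 0.984, -0.004], [-0.005, -0.003, -1.0]]
contact_force: [2.7, -7.8, 4.9]
opening: 0.198
finger_force: 31.0
```

>>> step_arm --rows '[[[255, 0.0119, 0.0202, 0.0017, 0], [255, 0.0063, 0.0226, 0.0017, 0], [255, 0.0002, 0.0235, 0.0017, 0]]]'

```text
t: 14.13
position: [0.595, 0.1046, 0.1954]
tool_rot: [[-0.984, 0.177, -0.001], [0.177, 0.984, -0.004], [0.001, -0.004, -1.0]]
contact_force: [-3.2, -5.9, 9.8]
opening: 0.198
finger_force: 31.5
```

Running free takes about 8 N tangentially. The earliest possible touch is near 207°, so I now go on in small steps.

>>> step_arm --rows '[[[255, -0.0013, 0.0077, 0, 0], [255, -0.002, 0.0076, 0, 0], [255, -0.0026, 0.0074, 0, 0]]]'

```text
t: 14.38
position: [0.5998, 0.1161, 0.1947]
tool_rot: [[-0.984, 0.176, -0.002], [0.176, 0.984, -0.003], [0.002, -0.003, -1.0]]
contact_force: [-5.5, -5.8, 5.7]
opening: 0.195
finger_force: 31.1
```

>>> step_arm --rows '[[[255, -0.0033, 0.0071, 0, 0], [255, -0.0039, 0.0068, 0, 0], [255, -0.0044, 0.0065, 0.0006, 0]]]'

```text
t: 14.63
position: [0.6067, 0.1251, 0.1939]
tool_rot: [[-0.984, 0.176, -0.004], [0.176, 0.984, -0.003], [0.003, -0.004, -1.0]]
contact_force: [-5.2, -4.7, 5.8]
opening: 0.196
finger_force: 31.0
```

>>> step_arm --rows '[[[255, -0.005, 0.0061, 0.0006, 0], [255, -0.0055, 0.0056, 0.0006, 0], [255, -0.006, 0.0051, 0.0006, 0]]]'

```text
t: 14.88
position: [0.6162, 0.1325, 0.193]
tool_rot: [[-0.984, 0.176, -0.004], [0.176, 0.984, -0.002], [0.004, -0.003, -1.0]]
contact_force: [-5.8, -3.8, 6.2]
opening: 0.196
finger_force: 31.1
```

>>> step_arm --rows '[[[255, -0.0064, 0.0046, 0.0006, 0], [255, -0.0068, 0.004, 0.0006, 0], [255, -0.0071, 0.0034, 0.0006, 0]]]'

```text
t: 15.13
position: [0.6271, 0.137, 0.1922]
tool_rot: [[-0.984, 0.175, -0.004], [0.175, 0.984, -0.002], [0.004, -0.003, -1.0]]
contact_force: [-6.6, -3.1, 6.4]
opening: 0.193
finger_force: 31.1
```

>>> step_arm --rows '[[[255, -0.0074, 0.0027, 0.0006, 0], [255, -0.0076, 0.0021, 0.0006, 0], [255, -0.0077, 0.0014, 0.0006, 0]]]'

```text
t: 15.38
position: [0.6387, 0.1386, 0.1913]
tool_rot: [[-0.985, 0.175, -0.005], [0.175, 0.985, -0.001], [0.004, -0.002, -1.0]]
contact_force: [-7.4, -3.0, 6.9]
opening: 0.193
finger_force: 31.2
```

>>> step_arm --rows '[[[255, -0.0078, 0.0008, 0.0006, 0], [255, -0.0079, 0.0001, 0.0006, 0], [255, -0.0078, -0.0006, 0.0006, 0]]]'

```text
t: 15.63
position: [0.6502, 0.1372, 0.1905]
tool_rot: [[-0.985, 0.175, -0.005], [0.175, 0.985, -0.001], [0.005, -0.001, -1.0]]
contact_force: [-8.0, -1.1, 7.5]
opening: 0.198
finger_force: 31.2
```

>>> step_arm --rows '[[[255, -0.0077, -0.0013, 0.0006, 0], [255, -0.0076, -0.002, 0.0006, 0]]]'

```text
t: 15.8
position: [0.6573, 0.1346, 0.1899]
tool_rot: [[-0.985, 0.174, -0.005], [0.174, 0.985, -0.0], [0.005, -0.001, -1.0]]
contact_force: [-7.8, 0.3, 6.8]
opening: 0.2
finger_force: 31.2
```

```bash
sed -i 's/round(/float(round(/; ' arc.py; python3 arc.py -287 5 32 | sed 's/np.float64(//g;s/)//g' || true; sed -i 's/float(round(/round(/' arc.py; python3 arc.py -287 5 32 | sed 's/np.float64(//g;s/)//g'
```

```text
[[255, -0.0074, -0.0026, 0.0006, 0], [255, -0.0071, -0.0033, 0.0006, 0], [255, -0.0068, -0.0039, 0.0006, 0], [255, -0.0065, -0.0044, 0.0006, 0], [255, -0.0061, -0.005, 0.0006, 0], [255, -0.0056, -0.0055, 0.0006, 0], [255, -0.0051, -0.006, 0.0006, 0], [255, -0.0046, -0.0064, 0.0006, 0], [255, -0.004, -0.0068, 0.0006, 0], [255, -0.0034, -0.0071, 0.0006, 0], [255, -0.0027, -0.0074, 0.0006, 0], [255, -0.0021, -0.0076, 0.0006, 0], [255, -0.0014, -0.0077, 0.0006, 0], [255, -0.0008, -0.0078, 0.0006, 0], [255, -0.0001, -0.0079, 0.0006, 0], [255, 0.0006, -0.0078, 0.0006, 0], [255, 0.0013, -0.0077, 0.0006, 0], [255, 0.002, -0.0076, 0.0006, 0], [255, 0.0026, -0.0074, 0.0006, 0], [255, 0.0033, -0.0071, 0.0006, 0], [255, 0.0039, -0.0068, 0.0006, 0], [255, 0.0044, -0.0065, 0.0006, 0], [255, 0.005, -0.0061, 0.0006, 0], [255, 0.0055, -0.0056, 0.0006, 0], [255, 0.006, -0.0051, 0.0006, 0], [255, 0.0064, -0.0046, 0.0006, 0], [255, 0.0068, -0.004, 0.0006, 0], [255, 0.0071, -0.0034, 0.0006, 0], [255, 0.0074, -0.0027, 0.0006, 0], [255, 0.0076, -0.0021, 0.0006, 0], [255, 0.0077, -0.0014, 0.0006, 0], [255, 0.0078, -0.0008, 0.0006, 0]]  File "arc.py", line 3
    print([[255,float(round(-R*(np.cos(b)-np.cos(a))/.5,4),round(R*(np.sin(b)-np.sin(a))/.5,4),round(step/360*.02/.5,4),0] for a,b in zip(p,p[1:])])
                                                                                                                         ^
SyntaxError: closing parenthesis ']' does not match opening parenthesis '('
```

>>> step_arm --rows '[[[255, -0.0074, -0.0026, 0.0006, 0], [255, -0.0071, -0.0033, 0.0006, 0], [255, -0.0068, -0.0039, 0.0006, 0]]]'

```text
t: 16.05
position: [0.6669, 0.1288, 0.1891]
tool_rot: [[-0.985, 0.174, -0.005], [0.174, 0.985, 0.001], [0.005, 0.0, -1.0]]
contact_force: [-8.4, 1.1, 7.4]
opening: 0.198
finger_force: 31.3
```

>>> step_arm --rows '[[[255, -0.0065, -0.0044, 0.0006, 0], [255, -0.0061, -0.005, 0.0006, 0]]]'

```text
t: 16.22
position: [0.6723, 0.1238, 0.1886]
tool_rot: [[-0.985, 0.174, -0.005], [0.174, 0.985, 0.002], [0.005, 0.001, -1.0]]
contact_force: [-7.6, 2.5, 8.3]
opening: 0.194
finger_force: 31.3
```

>>> step_arm --rows '[[[255, -0.0056, -0.0055, 0.0006, 0], [255, -0.0051, -0.006, 0.0006, 0], [255, -0.0046, -0.0064, 0.0006, 0]]]'

```text
t: 16.47
position: [0.6786, 0.1148, 0.1879]
tool_rot: [[-0.985, 0.173, -0.004], [0.173, 0.985, 0.004], [0.004, 0.003, -1.0]]
contact_force: [-7.3, 3.7, 7.4]
opening: 0.196
finger_force: 31.2
```

>>> step_arm --rows '[[[255, -0.004, -0.0068, 0.0006, 0], [255, -0.0034, -0.0071, 0.0006, 0]]]'

```text
t: 16.63
position: [0.6814, 0.1081, 0.1874]
tool_rot: [[-0.985, 0.172, -0.002], [0.172, 0.985, 0.005], [0.003, 0.004, -1.0]]
contact_force: [-5.0, 5.9, 4.8]
opening: 0.193
finger_force: 31.2
```

>>> step_arm --rows '[[[255, -0.0027, -0.0074, 0.0006, 0], [255, -0.0021, -0.0076, 0.0006, 0], [255, -0.0014, -0.0077, 0.0006, 0]]]'

```text
t: 16.88
position: [0.6836, 0.0973, 0.1867]
tool_rot: [[-0.985, 0.172, 0.0], [0.172, 0.985, 0.006], [0.001, 0.006, -1.0]]
contact_force: [-2.0, 7.9, 3.2]
opening: 0.203
finger_force: 30.9
```

>>> step_arm --rows '[[[255, -0.0008, -0.0078, 0.0006, 0], [255, -0.0001, -0.0079, 0.0006, 0]]]'

```text
t: 17.05
position: [0.6836, 0.0899, 0.1863]
tool_rot: [[-0.985, 0.172, 0.002], [0.172, 0.985, 0.006], [-0.001, 0.007, -1.0]]
contact_force: [1.2, 8.2, 2.6]
opening: 0.194
finger_force: 30.8
```

>>> step_arm --rows '[[[255, 0.0006, -0.0078, 0.0006, 0], [255, 0.0013, -0.0077, 0.0006, 0]]]'

```text
t: 17.22
position: [0.6824, 0.083, 0.1859]
tool_rot: [[-0.985, 0.171, 0.005], [0.171, 0.985, 0.007], [-0.004, 0.008, -1.0]]
contact_force: [5.5, 9.3, 0.5]
opening: 0.2
finger_force: 30.6
```

>>> step_arm --rows '[[[255, 0.002, -0.0076, 0.0006, 0]]]'

```text
t: 17.3
position: [0.6814, 0.0796, 0.1858]
tool_rot: [[-0.985, 0.171, 0.006], [0.171, 0.985, 0.007], [-0.005, 0.008, -1.0]]
contact_force: [6.5, 9.4, -1.0]
opening: 0.196
finger_force: 30.5
```

>>> step_arm --rows '[[[255, 0.0014, -0.0045, 0.0003, 0]]]'

```text
t: 17.38
position: [0.6805, 0.0772, 0.1856]
tool_rot: [[-0.985, 0.172, 0.007], [0.172, 0.985, 0.007], [-0.006, 0.008, -1.0]]
contact_force: [7.7, 9.3, -0.8]
opening: 0.196
finger_force: 30.5
```

>>> step_arm --rows '[[[255, 0, 0, 0, 0], [255, 0, 0, 0, 0]]]'

```text
t: 17.55
position: [0.6804, 0.0768, 0.1856]
tool_rot: [[-0.985, 0.172, 0.007], [0.172, 0.985, 0.006], [-0.005, 0.007, -1.0]]
contact_force: [5.7, 7.9, -0.8]
opening: 0.198
finger_force: 30.6
```

Tangential push is now 11.5 N against about 7.5 N free, which is roughly half again and about 50–55 N of clamping. I unload the arm's spring, open and rise.

>>> step_arm --rows '[[[255, -0.0012, 0.0038, 0, 0], [255, 0, 0, 0, 0]]]'

```text
t: 17.72
position: [0.6806, 0.077, 0.1855]
tool_rot: [[-0.985, 0.173, 0.004], [0.173, 0.985, 0.004], [-0.004, 0.005, -1.0]]
contact_force: [3.6, 4.7, 1.5]
opening: 0.191
finger_force: 30.7
```

>>> step_arm --rows '[[[0, 0, 0, 0, 0], [0, 0, 0, 0, 0], [0, 0, 0, 0, 0], [0, 0, 0, 0, 0], [0, 0, 0, 0, 0], [0, 0, 0, 0, 0], [0, 0, 0, -0.03, 0], [0, 0, 0, -0.07, 0], [0, 0, 0, -0.07, 0], [0, 0, 0, -0.07, 0], [0, 0, 0, 0, 0], [0, 0, 0, 0, 0]]]'

```text
t: 18.72
position: [0.6801, 0.0734, 0.3073]
tool_rot: [[-0.985, 0.175, 0.005], [0.175, 0.985, 0.001], [-0.005, 0.002, -1.0]]
contact_force: [0.0, 0.8, -0.7]
opening: 0.998
finger_force: 0.0
```

Run:
```python
from plant import *
from h import *
s=read_state();print(s["position"],s["contact_force"],s["opening"])
c=read_camera("wrist");cv2.imwrite("pics/w6.png",c["frame"][:,:,::-1]);P=wcloud(c,s);hs=cv2.cvtColor(c["frame"],cv2.COLOR_RGB2HSV)
red=((hs[...,0]<6)|(hs[...,0]>174))&(hs[...,1]>150)&(hs[...,2]>80)&(np.hypot(P[...,0]-.66,P[...,1]-.09)<.09)&(P[...,2]>.15)
q=P[red];t=q[q[:,2]>q[:,2].max()-.006];print("knob",len(t),cv2.minEnclosingCircle(t[:,:2].astype(np.float32)),np.median(t[:,2]))
g=np.array([.6392,.0938]);a=np.radians(-10)
X=(P[...,:2]-g)@np.array([np.cos(a),np.sin(a)]);Y=(P[...,:2]-g)@np.array([-np.sin(a),np.cos(a)]);Z=P[...,2]
m=(Z>.045)&(Z<.06)&(X<-.02)&(X>-.2)&(abs(Y)<.05)
print("wood",m.sum(),cv2.minAreaRect(np.stack([X[m],Y[m]],-1).astype(np.float32)*1000),np.median(Z[m]),X[m].min())
```

```text
[0.68014979 0.07336053 0.30734656] [ 0.03735328  0.79155557 -0.65637554] 0.9975389873454827
knob 329 ((0.680120050907135, 0.07680391520261765), 0.008137759752571583) 0.20983715560398913
wood 3363 ((-82.05671691894531, 0.5037498474121094), (43.9381103515625, 123.56564331054688), 89.16452026367188) 0.05193619761715518 -0.14383797395303602
```

View pics/w6.png

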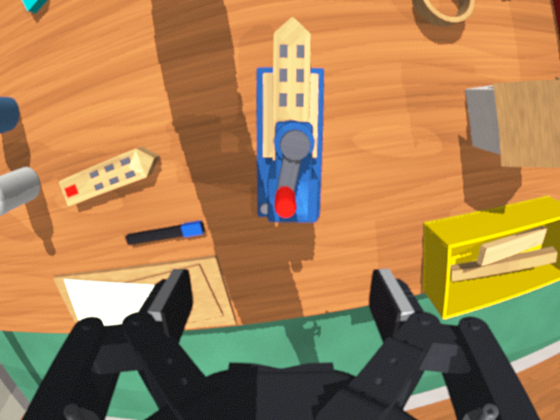

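The knob, at (286,203), is where I left it. The wood is still home with its gable at (292,20), and the gripper is clear. I hand in.

```bash
python3 -c "
from plant import *
print(close_job())"
```

```text
the job is handed in; nothing more can be done
None
```

The job is handed in: the blue-door front lies centred on the bed with its foot against the stop, and the pad is snugged to an estimated 50–55 N (judged by feel). The robot has let go and is clear; the hand-in gave no verdict.

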